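# Close up the row of bread tins on the baking sheet

## Robot

A 6-joint arm with a two-finger parallel gripper is mounted at the origin on the work surface. World frame = base frame: x ahead of the robot, y to its left, z up, the work surface at z = 0. Lengths are in mm, angles in rad, forces in N, time in s.
With the tool pointing down it reaches from about 325 to 875 mm from the base axis. Payload 4.4 kg.
Tool frame: the origin (TCP) lies on the centre line of the jaws, within the pads' length; the fingertips stand ahead of it and the grasp point (between the pads) lies 6 mm ahead of it (ctrl.tcp_to_tips is the z of the fingertips in the tool frame, in mm); z points along the fingers, y is the line along which they close (so a half turn about z gives the same grasp; the last joint's range is limited). The gripper opens to 85 mm and grips with 20 to 120 N. Pads are 22 mm wide; open, the fingers measure 114 mm over their backs; the gripper's body (76 mm by 85 mm) begins 54 mm behind the grasp point. The pads swing forward as they close: fully open they stand 13 mm farther back than shut.
Start: joints at [1.153, 0.207, 1.542, -0, 1.393, -0.15], TCP at [152.161, 554.504, 217.182] pointing down, gripper open.
Joint ranges: [-2.73, 2.73], [-0.86, 2.22], [0.23, 2.46], [-1.11, 4.25], [0.08, 2.63], [-2.82, 2.82]. Speed limits (rad/s): [2.79, 2.79, 3.14, 3.14, 3.14, 3.14].

## Interface

Orientations are given as a 3x3 rotation matrix whose columns are the frame's x, y, z axes.
In Python, from plant import ctrl, sensors, optics gives the robot as it stands. Calls block until the motion is done:
- ctrl.move_ptp(position, orientation): joint-space move of the TCP to a pose.
- ctrl.move_l(position, rot=None, vel=150, threshold=None): straight line of the TCP; rot=None keeps the orientation; vel is the mean speed in mm/s. With threshold (N) it stops when the force on the tool has changed by that much, and returns True; else False.
- ctrl.set_joints(angles): joint-space move.
- ctrl.gripper_to(opening, force=None): finger opening in mm; force is the grip in N (None keeps the last); returns when the fingers have stopped.
- ctrl.hold(seconds).
- ctrl.solve_ik(position, orientation): joint angles nearest the present ones, or None.
- sensors.read_state(): the state.
- optics.grab_frame(name): name is "scene" or "top" or "wrist"; returns (picture, depth): 384x512x3 uint8, red, green, blue; 384x512 float32, mm along the optical axis (not along the pixel's ray), 0 where there is no reading.
- optics.camera_params(name): a dict with "mtx" (3x3 intrinsics, pixels), "R" (3x3) and "t" (3): a world point X has camera coordinates R X + t; the wrist camera has in their place "T_tool_cam" (4x4, takes a point from camera to tool coordinates, whose origin is the TCP and whose axes are the flange's). Camera axes: x right, y down, z forward; pixel columns grow to the right and rows downward; lengths in mm; the calibration is good to about 2 mm. A picture is of the moment at which its call begins: read the wrist's pose just before it. camera_params takes no time and is no camera call.
A pose or a line that the arm cannot do raises ctrl.MotionError and nothing moves.
- ctrl.finish_job(): hands the job in; it is judged then, once.
The state is a dict: "t": time; "q": joint angles; "qvel": joint speeds; "tau": joint torques, N m; "eef_pos": TCP position; "eef_rot": TCP orientation; "force": force on the tool from outside, world axes, zero at the start; "wrist_torque": the same for the moment, N m; "grip_width": finger opening in mm; "grasp_force": force on a finger pad.
Only numpy, scipy, OpenCV 4.12 (cv2) and the standard library are available. Lean on these libraries where they do the work, as an engineer would, in place of code of your own. Each camera call takes 0.05 s, during which the arm holds its last target. There are 200 camera calls.

## Task

Get the three lidded bread tins on the baking sheet ready for the rack: push the two that stand out of line back, away from the robot, until their far ends are up against the sheet's far rim and they stand square to it in line with the middle tin, and push the lid that has been left partly open fully shut. Do it all by pushing with the fingertips: do not lift or tip the tins, and leave the middle tin and everything else on the bench where it is.

Things in the scene. Friction and masses are not known exactly. Their poses are not given: they have to be found in the camera images.
- tray: Aluminium baking sheet, 400 mm (x) by 600 mm (y), lying on the bench and immovable. Origin: centre of its underside; x points to its far long side (away from the robot), y to the left, z up. Floor 3 mm thick, a 4 mm thick upright rim 20 mm high all round; inner face of the far rim (the stop) at x = +196 mm, of the near rim at x = -196 mm, of the side rims at y = +-296 mm.
- tin_a: Straight-sided bread tin of dark sheet steel, 190 mm long (x), 100 mm wide, 82 mm high, 0.8 kg with lid, loose on the sheet. Origin: centre of its underside; x along its length to the far end (away from the robot), z up; end walls 95 mm from the origin. Slides with a push of 2 to 4 N; once at the rim, a steady push over 10 N high up tips it. Starts left or right, forward of the far rim and askew, lid partly open.
- lid_a (a joint): Bright steel lid of tin_a, 114 mm wide, top 86 mm above the tin's underside. Value: m drawn out to the tin's -x end; 0 fully shut. A turned-down lip on its near edge, 68 to 86 mm above the underside: outer face 102 mm from the tin's origin to -x when shut (7 mm proud of the tin's end wall), further out by the value. Slides with about 1 N and stays. Starts 25 to 45 mm open.
- tin_b: Straight-sided bread tin of dark sheet steel, 190 mm long (x), 100 mm wide, 82 mm high, 0.8 kg with lid, loose on the sheet. Origin: centre of its underside; x along its length to the far end (away from the robot), z up; end walls 95 mm from the origin. Slides with a push of 2 to 4 N; once at the rim, a steady push over 10 N high up tips it. Starts left or right, forward and askew, lid shut.
- lid_b (a joint): Bright steel lid of tin_b, 114 mm wide, top 86 mm above the tin's underside. Value: m drawn out to the tin's -x end; 0 fully shut. A turned-down lip on its near edge, 68 to 86 mm above the underside: outer face 102 mm from the tin's origin to -x when shut (7 mm proud of the tin's end wall), further out by the value. Slides with about 1 N and stays. Starts shut.
- tin_c: Straight-sided bread tin of dark sheet steel, 190 mm long (x), 100 mm wide, 82 mm high, 0.8 kg with lid, loose on the sheet. Origin: centre of its underside; x along its length to the far end (away from the robot), z up; end walls 95 mm from the origin. Slides with a push of 2 to 4 N; once at the rim, a steady push over 10 N high up tips it. The middle tin, already square against the rim, lid shut.
- lid_c (a joint): Bright steel lid of tin_c, 114 mm wide, top 86 mm above the tin's underside. Value: m drawn out to the tin's -x end; 0 fully shut. A turned-down lip on its near edge, 68 to 86 mm above the underside: outer face 102 mm from the tin's origin to -x when shut (7 mm proud of the tin's end wall), further out by the value. Slides with about 1 N and stays. Starts shut.
- brush: Pastry brush, 145 mm long, 40 mm wide, 13 mm high, wooden handle and pale bristles, lying on the near part of the baking sheet across its x axis. Origin: underside, mid-length; x towards the bristles. Leave alone.
- oil_bottle: Amber oil bottle with yellow cap, 66 mm diameter, 200 mm tall, standing to the left of the baking sheet. Origin: centre of its underside. Leave alone.
- glass: Drinking glass, 72 mm diameter, 95 mm tall, to the right of the baking sheet. Origin: centre of its underside. Leave alone.
- packet: Brown and cream packet, 105 x 75 x 55 mm high, to the right. Origin: centre of its underside. Leave alone.
- scraper: Bench scraper lying flat, steel blade with white handle, 96 x 124 x 16 mm, to the right. Origin: underside, near its middle. Leave alone.
- knife: Long bread knife with white handle lying flat, 330 mm long, 18 mm high, left. Origin: underside, near its middle; x towards the tip. Leave alone.
- film_roll: White roll of film standing on end, 100 mm diameter, 300 mm tall, left. Origin: centre of its underside. Leave alone.
There are look-alikes about, which are no part of the job. Leave any yellow look-alike of the tin_b alone.

How it is judged:
By the outcome, as a careful person would: the job done as asked, in the order asked, and still so for the second after the job is handed in, with the robot touching nothing.
It also fails if it takes over 61 s, if anything falls off the work surface, if the arm or the gripper's body presses on something with over 40 N, if the wrist force passes 120 N, or if a joint passes its speed limit or range.

## Working session

There is one attempt and no reset: what is moved stays moved. The work goes in short steps, each a Python script; the robot and the scene stay as the last script left them, time stands still between calls to the robot, and variables do not carry over. Pictures are saved under pics/ and viewed, at most 10 in all, crops included, and the job is handed in when it is done.

```bash
ls; mkdir -p pics; python3 - <<'E'
from plant import ctrl, sensors, optics
import cv2,numpy as np
for n in("scene","top"):
    p,d=optics.grab_frame(n); cv2.imwrite(f"pics/{n}0.png",p[:,:,::-1]); np.save(f"pics/{n}0.npy",d)
    c=optics.camera_params(n);print(n,{k:np.round(v,3).tolist() for k,v in c.items()})
s=sensors.read_state();print(s["t"],s["eef_rot"],ctrl.tcp_to_tips)
E
```

```text
pics
scene {'mtx': [[351.344, 0.0, 253.957], [0.0, 351.344, 197.557], [0.0, 0.0, 1.0]], 'R': [[-0.143, 0.99, 0.005], [0.78, 0.116, -0.615], [-0.609, -0.085, -0.789]], 't': [80.665, -343.953, 1818.618]}
top {'mtx': [[375.355, 0.0, 260.119], [0.0, 375.355, 195.338], [0.0, 0.0, 1.0]], 'R': [[0.025, -1.0, -0.018], [-0.989, -0.022, -0.149], [0.148, 0.021, -0.989]], 't': [12.671, 441.998, 1276.457]}
0.1 [[-9.64361637e-01  2.64586319e-01 -8.44297790e-04]
 [ 2.64587485e-01  9.64359802e-01 -1.90664953e-03]
 [ 3.09733470e-04 -2.06209029e-03 -9.99997826e-01]] 25.0
```

View pics/top0.png

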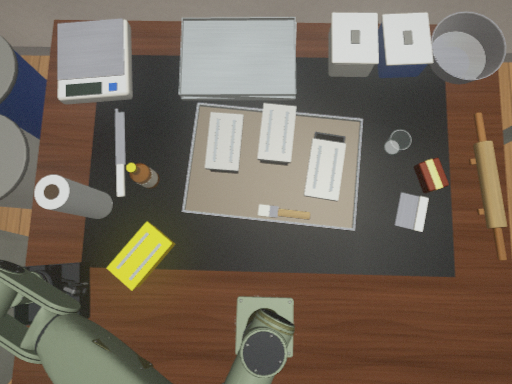

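View pics/scene0.png

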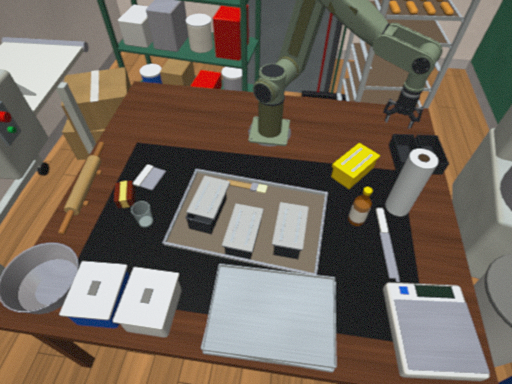

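The top view shows three lidded tins on the sheet: left (223,141), middle (277,132) and right (325,169). The right one has a dark gap at its far end near (328,138), so its lid is open and it is tin_a. The left one is tin_b. The yellow look-alike at (140,256) is off the sheet, and the empty tray at (238,58) is not the target either. The brush lies at (285,212).

```bash
cat > h.py <<'E'
from plant import ctrl, sensors, optics
import cv2,numpy as np
def cloud(n,d=None):
    p=None
    if d is None: p,d=optics.grab_frame(n)
    c=optics.camera_params(n); K=c["mtx"]
    v,u=np.mgrid[:384,:512]
    X=np.stack([(u-K[0,2])/K[0,0]*d,(v-K[1,2])/K[1,1]*d,d],-1)
    return p,d,(X-c["t"])@c["R"]
def rect(P):
    (c,(w,h),a)=cv2.minAreaRect(P.astype(np.float32)[:,:2])
    b=cv2.boxPoints((c,(w,h),a)); e1=b[1]-b[0]; e2=b[2]-b[1]
    e=e1 if np.linalg.norm(e1)>np.linalg.norm(e2) else e2
    if e[0]<0:e=-e
    return np.round(c,1),sorted([round(w,1),round(h,1)]),round(float(np.degrees(np.arctan2(e[1],e[0]))),2)
def blobs(m,amin=150):
    n,l,s,_=cv2.connectedComponentsWithStats(m.astype(np.uint8))
    return [l==i for i in range(1,n) if s[i,4]>amin]
E
python3 - <<'E'
from h import *
img=cv2.imread("pics/top0.png"); _,d,W=cloud("top",np.load("pics/top0.npy"))
hsv=cv2.cvtColor(img,cv2.COLOR_BGR2HSV)
for (u,v) in [(223,141),(277,132),(325,169),(328,138),(250,195),(197,104),(362,119),(355,228),(185,215)]: print(u,v,W[v,u].round(1),hsv[v,u])
roi=np.zeros(d.shape,bool); roi[95:240,180:370]=1
z=W[...,2]
for lo,hi in((60,110),):
  for b in blobs(roi&(z>lo)&(z<hi)): 
    print("hi",rect(W[b]))
    q=b&(hsv[...,2]>120)
    for bb in blobs(q): 
        u=np.argwhere(bb); print("  bright",rect(W[bb]),W[bb][:,2].mean().round(1),u.mean(0).round())
# tray rim via floor colour
fl=roi&(z<14)&(z>-6)&(hsv[...,1]>40)&(hsv[...,2]>70)
bs=blobs(fl,2000)
for b in bs: print("floor",rect(W[b]),W[b][:,2].mean().round(1))
crop=cv2.resize(img[90:240,175:375],None,fx=4,fy=4,interpolation=cv2.INTER_CUBIC); cv2.imwrite("pics/crop.png",crop)
E
```

```text
223 141 [619.  153.5  86.7] [ 30   6 207]
277 132 [653.1 -30.6  90.8] [ 30   6 212]
325 169 [ 528.2 -194.8   86.1] [ 26   8 219]
328 138 [ 648.  -210.9   49.8] [38 15 67]
250 195 [446.1  59.6   5.7] [ 20  43 165]
197 104 [776.6 262.7  22.1] [105   3 150]
362 119 [ 728.8 -337.1   25.5] [105   7 156]
355 228 [ 336.5 -308.7   17.9] [  0   0 117]
185 215 [370.2 290.2  -2.9] [24 38 67]Traceback (most recent call last):
  File "<stdin>", line 9, in <module>
  File "h.py", line 11, in rect
    (c,(w,h),a)=cv2.minAreaRect(P.astype(np.float32)[:,:2])
                ~~~~~~~~~~~~~~~^^^^^^^^^^^^^^^^^^^^^^^^^^^^
cv2.error: OpenCV(4.12.0) /io/opencv/modules/imgproc/src/convhull.cpp:143: error: (-215:Assertion failed) total >= 0 && (depth == CV_32F || depth == CV_32S) in function 'convexHull'
```

```bash
sed -i 's/cv2.minAreaRect(.*/cv2.minAreaRect(np.ascontiguousarray(P[:,:2],np.float32))/' h.py
cat >> h.py <<'E'
def ray(n,uv,z):
    c=optics.camera_params(n); uv=np.atleast_2d(uv).astype(float)
    r=np.c_[uv,np.ones(len(uv))]@np.linalg.inv(c["mtx"]).T@c["R"]; o=-c["R"].T@c["t"]
    return o+r*((z-o[2])/r[:,2])[:,None]
def lids(img,W):
    """lid tops in the top view: bright pixels at lid height, cast onto z=89"""
    hsv=cv2.cvtColor(img,cv2.COLOR_BGR2HSV); roi=np.zeros(img.shape[:2],bool); roi[95:240,180:370]=1
    out=[]
    for b in blobs(roi&(W[...,2]>74)&(W[...,2]<110)&(hsv[...,2]>130)&(hsv[...,1]<40),400):
        out.append((rect(ray("top",np.argwhere(b)[:,::-1],89)),W[b][:,2].mean().round(1)))
    return out
E
python3 - <<'E'
from h import *
img=cv2.imread("pics/top0.png"); _,d,W=cloud("top",np.load("pics/top0.npy"))
hsv=cv2.cvtColor(img,cv2.COLOR_BGR2HSV)
for l in lids(img,W): print(l)
roi=np.zeros(d.shape,bool); roi[95:240,180:370]=1
z=W[...,2]
fl=roi&(z<14)&(z>-8)&(hsv[...,1]>30)&(hsv[...,2]>100)
for b in blobs(fl,2000): print("floor",rect(ray("top",np.argwhere(b)[:,::-1],3)),W[b][:,2].mean().round(1))
crop=cv2.resize(img[90:240,175:375],None,fx=4,fy=4,interpolation=cv2.INTER_CUBIC); cv2.imwrite("pics/crop.png",crop)
E
```

```text
((array([653.5, -30.6]), [113.8, 199.9], -4.89), np.float64(88.6))
((array([618.3, 148.8]), [115.1, 201.1], -3.36), np.float64(88.4))
((array([ 528.5, -194.7]), [114.8, 204.6], -8.11), np.float64(88.7))
floor (array([558.8, -21.3]), [390.4, 593.4], 85.18) 2.7
```

View pics/crop.png

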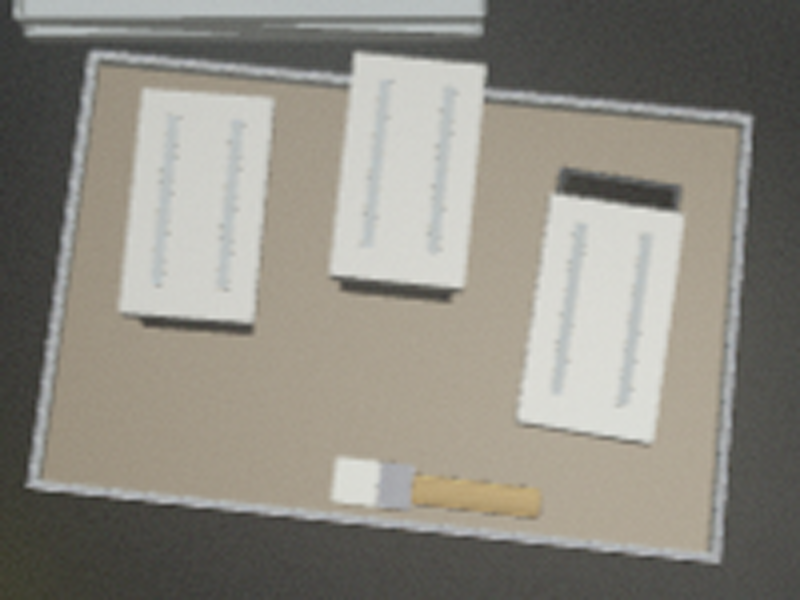

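The crop confirms the right tin as tin_a, with the dark gap at crop (620,190) putting its lid about 25 mm open. The left tin is shut (tin_b), and the brush is at crop (435,483), clear of the push lanes. Plan: tilt the tool 25° below horizontal with two spread fingertips, push each end wall under the lip, then push the lid.

```bash
cat >> h.py <<'E'
YAW=np.radians(-4.85); EX=np.array([np.cos(YAW),np.sin(YAW),0]); EY=np.array([-EX[1],EX[0],0]); C=np.array([653.5,-30.6,0])
def tool(deg=25):
    a=np.radians(deg); z=np.cos(a)*EX-np.sin(a)*np.array([0,0,1]); return np.c_[np.cross(EY,z),EY,z]
def tip(x,y,z,deg=25):
    """TCP for fingertips at (x,y) relative to the middle lid's centre, tray axes, height z"""
    return C+x*EX+y*EY+np.array([0,0,z])-ctrl.tcp_to_tips*tool(deg)[:,2]
def rel():
    s=sensors.read_state(); p=s["eef_pos"]+ctrl.tcp_to_tips*s["eef_rot"][:,2]-C
    return np.round([p@EX,p@EY,p[2]],1),s["force"].round(1),round(s["t"],2)
E
python3 - <<'E'
from h import *
for deg in(20,25,30,35,40):
  for nm,y,x0,x1 in(("B",175,-185,-93),("A",-172,-222,-93)):
    print(deg,nm,[None if (q:=ctrl.solve_ik(tip(x,y,z,deg),tool(deg))) is None else q.round(2).tolist() for x,z in((x0,150),(x0,32),(x1,32),(x1,80))])
E
```

```text
20 B [None, [0.53, 0.59, 2.42, 3.79, 1.11, 1.49], [0.35, 0.59, 2.29, 3.63, 0.99, 1.44], [0.35, 0.42, 2.33, 3.68, 0.87, 1.36]]
20 A [None, None, [-0.98, 0.59, 2.36, 2.17, 1.1, 1.74], [-0.98, 0.39, 2.4, 2.1, 1.02, 1.89]]
25 B [None, [0.5, 0.46, 2.43, 3.81, 0.94, 1.41], [0.33, 0.49, 2.3, 3.67, 0.82, 1.38], [0.33, 0.32, 2.32, 3.75, 0.7, 1.27]]
25 A [None, None, [-0.95, 0.48, 2.36, 2.13, 0.95, 1.85], [-0.95, 0.29, 2.39, 2.03, 0.88, 2.03]]
30 B [None, [0.46, 0.35, 2.44, 3.86, 0.76, 1.3], [0.31, 0.41, 2.29, 3.73, 0.65, 1.29], [0.31, 0.24, 2.31, 3.86, 0.53, 1.13]]
30 A [None, None, [-0.91, 0.38, 2.36, 2.06, 0.81, 1.99], [-0.91, 0.2, 2.37, 1.91, 0.74, 2.2]]
35 B [None, [0.43, 0.25, 2.43, 3.96, 0.58, 1.16], [0.29, 0.33, 2.27, 3.84, 0.49, 1.16], [0.29, 0.18, 2.28, 4.07, 0.39, 0.91]]
35 A [None, None, [-0.87, 0.3, 2.33, 1.94, 0.67, 2.16], [-0.87, 0.13, 2.34, 1.74, 0.63, 2.41]]
40 B [[0.4, -0.23, 2.37, -1.1, 0.41, -0.18], [0.4, 0.17, 2.4, 4.15, 0.43, 0.93], [0.27, 0.28, 2.24, 4.06, 0.34, 0.92], None]
40 A [None, None, [-0.83, 0.24, 2.3, 1.76, 0.55, 2.38], [-0.83, 0.08, 2.3, 1.51, 0.54, 2.68]]
```

```bash
python3 - <<'E'
from h import *
F=np.diag([-1.,-1,1])
for deg in(40,45,50,55):
  for nm,y in(("B",175),("A",-172)):
   for f,S in(("+",np.eye(3)),("-",F)):
    for z in (24,75,140):
     r=[(x,q.round(2).tolist()) for x in range(-222,-80,6) if (q:=ctrl.solve_ik(tip(x,y,z,deg),tool(deg)@S)) is not None]
     print(deg,nm,f,z,len(r),r[0] if r else None,r[-1] if r else None)
E
```

```text
40 B + 24 24 (-222, [0.47, 0.16, 2.46, 4.17, 0.49, 0.98]) (-84, [0.26, 0.31, 2.22, 4.01, 0.35, 0.97])
40 B + 75 0 None None
40 B + 140 0 None None
40 B - 24 24 (-222, [0.47, 0.16, 2.46, 4.17, 0.49, -2.16]) (-84, [0.26, 0.31, 2.22, 4.01, 0.35, -2.18])
40 B - 75 0 None None
40 B - 140 0 None None
40 A + 24 16 (-174, [-1.05, 0.16, 2.46, 1.66, 0.68, 2.28]) (-84, [-0.81, 0.27, 2.28, 1.81, 0.55, 2.35])
40 A + 75 15 (-168, [-1.03, -0.04, 2.45, 1.42, 0.68, 2.61]) (-84, [-0.81, 0.11, 2.28, 1.55, 0.53, 2.65])
40 A + 140 0 None None
40 A - 24 16 (-174, [-1.05, 0.16, 2.46, 1.66, 0.68, -0.86]) (-84, [-0.81, 0.27, 2.28, 1.81, 0.55, -0.79])
40 A - 75 15 (-168, [-1.03, -0.04, 2.45, 1.42, 0.68, -0.53]) (-84, [-0.81, 0.11, 2.28, 1.55, 0.53, -0.49])
40 A - 140 18 (-186, [-1.09, -0.32, 2.45, 1.11, 0.81, -0.16]) (-84, [-0.81, -0.06, 2.26, 1.22, 0.57, -0.11])
45 B + 24 0 None None
45 B + 75 0 None None
45 B + 140 24 (-222, [0.43, -0.3, 2.38, -0.83, 0.49, -0.43]) (-84, [0.24, -0.01, 2.15, -0.76, 0.34, -0.6])
45 B - 24 0 None None
45 B - 75 0 None None
45 B - 140 24 (-222, [0.43, -0.3, 2.38, -0.83, 0.49, 2.
[... 2021 characters left out ...]
 (-84, [0.21, 0.13, 2.07, -0.45, 0.39, 2.23])
55 B - 140 24 (-222, [0.35, -0.29, 2.27, -0.42, 0.63, 2.28]) (-84, [0.21, 0.01, 2.03, -0.33, 0.54, 2.09])
55 A + 24 0 None None
55 A + 75 9 (-132, [-0.77, -0.02, 2.22, 0.74, 0.57, -2.81]) (-84, [-0.69, 0.08, 2.12, 0.7, 0.53, -2.72])
55 A + 140 24 (-222, [-0.98, -0.39, 2.34, 0.62, 0.88, -2.8]) (-84, [-0.69, -0.05, 2.08, 0.56, 0.66, -2.54])
55 A - 24 24 (-222, [-0.98, -0.06, 2.42, 0.95, 0.58, -0.09]) (-84, [-0.69, 0.2, 2.14, 0.89, 0.43, 0.22])
55 A - 75 24 (-222, [-0.98, -0.22, 2.4, 0.76, 0.71, 0.15]) (-84, [-0.69, 0.08, 2.12, 0.7, 0.53, 0.43])
55 A - 140 24 (-222, [-0.98, -0.39, 2.34, 0.62, 0.88, 0.35]) (-84, [-0.69, -0.05, 2.08, 0.56, 0.66, 0.6])
```

```bash
python3 - <<'E'
from h import *
F=np.diag([-1.,-1,1])
for x,z,d in((-245,140,60),(-245,22,60),(-235,22,55),(-192,23,45),(-95,23,45),(-150,23,45),(-130,80,45),(-150,150,45)): print(x,z,d,ctrl.solve_ik(tip(x,-172,z,d),tool(d)@F))
ctrl.move_l([110,400,260]); ctrl.gripper_to(40)
ctrl.move_ptp(tip(-190,175,140,55),tool(55)); print(rel())
ctrl.move_l(tip(-190,175,20,55),vel=120); print(rel())
print(ctrl.move_l(tip(-92,175,20,55),vel=40,threshold=7)); print(rel())
p,_,_=cloud("top"); cv2.imwrite("pics/b1.png",p[:,:,::-1])
E
```

```text
-245 140 60 [-0.97163746 -0.40906218  2.3137524   0.49693029  0.94930607  0.4491824 ]
-245 22 60 [-0.97163746 -0.10123646  2.41033458  0.73596935  0.61549407  0.11828386]
-235 22 55 [-1.02203677 -0.07779813  2.44678507  0.95278937  0.60313698 -0.12782076]
-192 23 45 [-1.03670171  0.0685015   2.45897879  1.44599142  0.61937983 -0.62906416]
-95 23 45 [-0.7865221   0.21882118  2.26442107  1.55875237  0.47414318 -0.5253045 ]
-150 23 45 [-0.91152197  0.13604017  2.37680691  1.51587752  0.54812445 -0.59081241]
-130 80 45 [-0.86169828 -0.01673045  2.32811155  1.21946468  0.55632054 -0.20016126]
-150 150 45 [-0.91152197 -0.25295983  2.32381947  0.92643116  0.70863652  0.1250357 ]
(array([-189.8,  175.7,  140.5]), array([-0.1, -0.5,  0.4]), 3.43)
(array([-189.8,  175.4,   20.2]), array([-0.1, -0. ,  0.3]), 4.58)
False
(array([-92.2, 174.9,  19.9]), array([-2.7,  0.4, -3.2]), 7.18)
```

```bash
python3 - <<'E'
from h import *
print(ctrl.move_l(tip(-70,175,20,55),vel=20,threshold=5)); print(rel())
p,d,W=cloud("top"); cv2.imwrite("pics/b2.png",p[:,:,::-1])
for l in lids(p[:,:,::-1].copy(),W): print(l)
E
```

```text
True
(array([-75.1, 174.5,  18.8]), array([-0.5, -1.2, -0.2]), 8.08)
((array([668.2, 141.9]), [115.2, 200.9], -4.82), np.float64(88.5))
((array([653.5, -30.6]), [113.8, 199.9], -4.89), np.float64(88.6))
((array([ 528.7, -194.7]), [114.8, 204.2], -8.11), np.float64(88.9))
```

View pics/b2.png

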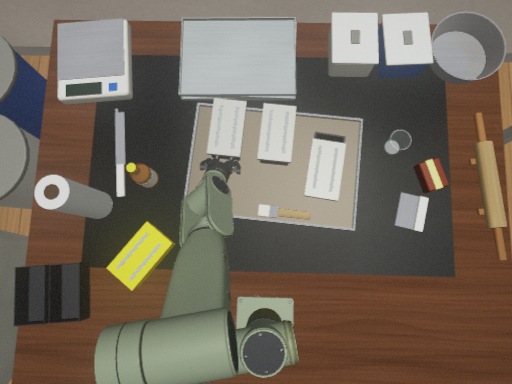

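Tin_b is home: 0 mm offset from the middle tin, yaw −4.82°, and the picture shows it in line at (226,127) with the middle tin and A unmoved. The tips made contact later than modelled, so I'll check the effective tip length before going under A's lid.

```bash
python3 - <<'E'
from h import *
s=sensors.read_state(); print(ctrl.tcp_to_tips,s["grip_width"],s["eef_pos"],s["eef_rot"].round(3))
ctrl.move_l(tip(-130,175,22,55),vel=80)
p,d=optics.grab_frame("wrist"); cv2.imwrite("pics/w1.png",p[:,:,::-1])
c=optics.camera_params("wrist");print(c["mtx"].round(1).tolist(),c["T_tool_cam"].round(3).tolist())
K=c["mtx"];T=c["T_tool_cam"];v,u=np.mgrid[:384,:512]
P=np.stack([(u-K[0,2])/K[0,0]*d,(v-K[1,2])/K[1,1]*d,d,np.ones_like(d)],-1)@T.T
m=(d>0)&(abs(P[...,0])<25)&(abs(P[...,1])<60)&(P[...,2]<45)
Q=P[m];print(m.sum(),np.percentile(Q,[1,5,50,95,99],axis=0).round(1))
E
```

```text
25.0 40.010053767603274 [579.04161865 150.83405585  39.14459352] [[-0.818  0.085  0.569]
 [ 0.069  0.996 -0.05 ]
 [-0.571 -0.001 -0.821]]
[[306.5, 0.0, 260.4], [0.0, 306.5, 193.8], [0.0, 0.0, 1.0]] [[-0.001, -0.963, -0.27, 69.645], [1.0, -0.001, -0.001, -0.61], [0.0, -0.27, 0.963, -155.91], [0.0, 0.0, 0.0, 1.0]]
45587 [[  -9.1  -58.  -110.1    1. ]
 [  -6.3  -53.1 -106.4    1. ]
 [  12.6   -0.8  -85.6    1. ]
 [  20.5   51.6   37.4    1. ]
 [  23.2   56.9   43.4    1. ]]
```

View pics/w1.png

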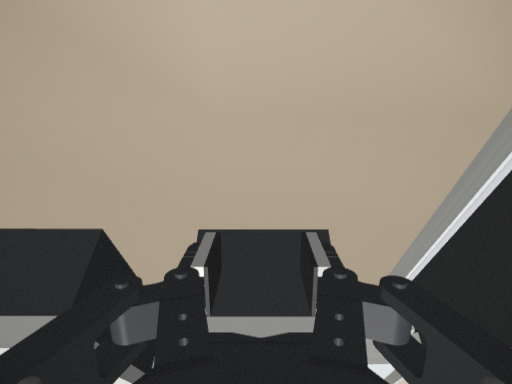

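The wrist view shows both pads, at (205,265) and (317,265), with tin_b's end wall between them. Next I'll read the pad and tip coordinates from depth.

```bash
python3 - <<'E'
from h import *
p,d=optics.grab_frame("wrist");c=optics.camera_params("wrist")
K=c["mtx"];T=c["T_tool_cam"];v,u=np.mgrid[:384,:512]
P=np.stack([(u-K[0,2])/K[0,0]*d,(v-K[1,2])/K[1,1]*d,d,np.ones_like(d)],-1)@T.T
for uv in((195,250),(205,245),(215,238),(203,265),(210,240),(210,270),(210,300),(180,275),(185,330),(165,310),(190,255),(265,240),(265,310),(265,350)): print(uv,P[uv[1],uv[0],:3].round(1))
E
```

```text
(195, 250) [  7.9 -30.2 -29.6]
(205, 245) [ 12.1 -24.8 -33.3]
(215, 238) [ 12.4 -21.4 -26.6]
(203, 265) [ 12.1 -22.5 -51. ]
(210, 240) [ 12.  -23.5 -27.9]
(210, 270) [  7.8 -20.7 -47.2]
(210, 300) [ -3.8 -20.7 -50.2]
(180, 275) [ 14.6 -28.2 -62.6]
(185, 330) [ 17.9 -18.9 -93.4]
(165, 310) [ 18.1 -25.9 -86.1]
(190, 255) [  8.5 -31.1 -35.7]
(265, 240) [-26.2   2.7  56.8]
(265, 310) [-54.5   2.2  12.2]
(265, 350) [ 12.5   0.4 -94. ]
```

Two sources agree, contact position and wrist depth: the tips really sit at about z = −25 in the reported tool frame, not +25. I'll correct the helper and re-plan A.

```bash
sed -i 's/-ctrl.tcp_to_tips\*/+25*/; s/+ctrl.tcp_to_tips\*s/-25*s/' h.py; grep -n "25\*" h.py; python3 - <<'E'
from h import *
F=np.diag([-1.,-1,1])
for deg in(25,30,35,40,45,50,60):
  for f,S in(("+",np.eye(3)),("-",F)):
    for z in (24,80,140):
     r=[(x,q.round(2).tolist()) for x in range(-252,-80,6) if (q:=ctrl.solve_ik(tip(x,-172,z,deg),tool(deg)@S)) is not None]
     print(deg,f,z,len(r),r[0] if r else None,r[-1] if r else None)
E
```

```text
35:    return C+x*EX+y*EY+np.array([0,0,z])+25*tool(deg)[:,2]
37:    s=sensors.read_state(); p=s["eef_pos"]-25*s["eef_rot"][:,2]-C
25 + 24 22 (-210, [-1.2, 0.6, 2.46, 1.98, 1.1, 1.66]) (-84, [-0.82, 0.6, 2.24, 2.28, 0.92, 1.82])
25 + 80 17 (-180, [-1.08, 0.34, 2.46, 1.97, 0.97, 1.92]) (-84, [-0.82, 0.41, 2.28, 2.18, 0.83, 1.98])
25 + 140 15 (-168, [-1.04, 0.09, 2.46, 1.83, 0.87, 2.21]) (-84, [-0.82, 0.21, 2.29, 2.02, 0.74, 2.2])
25 - 24 22 (-210, [-1.2, 0.6, 2.46, 1.98, 1.1, -1.48]) (-84, [-0.82, 0.6, 2.24, 2.28, 0.92, -1.32])
25 - 80 17 (-180, [-1.08, 0.34, 2.46, 1.97, 0.97, -1.22]) (-84, [-0.82, 0.41, 2.28, 2.18, 0.83, -1.16])
25 - 140 15 (-168, [-1.04, 0.09, 2.46, 1.83, 0.87, -0.93]) (-84, [-0.82, 0.21, 2.29, 2.02, 0.74, -0.94])
30 + 24 21 (-204, [-1.13, 0.49, 2.45, 1.98, 0.96, 1.78]) (-84, [-0.79, 0.53, 2.23, 2.22, 0.78, 1.92])
30 + 80 18 (-186, [-1.06, 0.24, 2.46, 1.88, 0.85, 2.06]) (-84, [-0.79, 0.35, 2.26, 2.08, 0.7, 2.11])
30 + 140 17 (-180, [-1.04, -0.01, 2.46, 1.66, 0.79, 2.39]) (-84, [-0.79, 0.16, 2.27, 1.87, 0.63, 2.38])
30 - 24 21 (-204, [-1.13, 0.49, 2.45, 1.98, 0.96, -
[... 2485 characters left out ...]
[-1.05, -0.31, 2.43, 0.86, 0.78, 0.04]) (-84, [-0.68, 0.08, 2.1, 0.84, 0.5, 0.33])
60 + 24 7 (-120, [-0.67, 0.29, 2.11, 0.77, 0.4, -2.82]) (-84, [-0.62, 0.34, 2.03, 0.71, 0.4, -2.71])
60 + 80 21 (-204, [-0.81, -0.0, 2.27, 0.67, 0.57, -2.81]) (-84, [-0.62, 0.22, 2.02, 0.55, 0.51, -2.54])
60 + 140 29 (-252, [-0.92, -0.27, 2.33, 0.55, 0.79, -2.74]) (-84, [-0.62, 0.11, 1.99, 0.44, 0.64, -2.41])
60 - 24 29 (-252, [-0.92, 0.08, 2.38, 0.92, 0.49, -0.05]) (-84, [-0.62, 0.34, 2.03, 0.71, 0.4, 0.43])
60 - 80 29 (-252, [-0.92, -0.11, 2.37, 0.69, 0.63, 0.22]) (-84, [-0.62, 0.22, 2.02, 0.55, 0.51, 0.6])
60 - 140 29 (-252, [-0.92, -0.27, 2.33, 0.55, 0.79, 0.4]) (-84, [-0.62, 0.11, 1.99, 0.44, 0.64, 0.73])
```

```bash
python3 - <<'E'
from h import *
F=np.diag([-1.,-1,1])
print(rel())
ctrl.move_l(tip(-215,175,60,55)); ctrl.move_l(tip(-215,175,150,55)); print(rel())
ctrl.move_ptp(tip(-246,-172,140,50),tool(50)@F); print(rel())
print(ctrl.move_l(tip(-246,-172,24,50),vel=100,threshold=6),rel())
print(ctrl.move_l(tip(-203,-172,24,36),rot=tool(36)@F,vel=40,threshold=6),rel())
p,d=optics.grab_frame("scene")
p,d,W=cloud("top"); 
for l in lids(p[:,:,::-1].copy(),W): print(l)
E
```

```text
(array([-157.8,  175.2,   63.4]), array([ 0. , -0. ,  0.7]), 9.04)
(array([-214.9,  174.8,  149.6]), array([-0.5, -0.6,  0.4]), 10.32)
(array([-246.3, -171.1,  139.2]), array([0.7, 0.7, 0. ]), 11.66)
False (array([-245.7, -171.9,   24.2]), array([-1.1, -0.5, -1.4]), 12.97)
False (array([-203. , -172.1,   24.2]), array([-0.3, -0.3,  1. ]), 14.3)
((array([668.2, 141.9]), [115.2, 200.9], -4.82), np.float64(88.5))
((array([653.5, -30.6]), [113.8, 199.9], -4.89), np.float64(88.6))
((array([ 529. , -194.7]), [114.8, 203.6], -8.11), np.float64(88.7))
```

Under the lip without contact. Now the push.

```bash
python3 - <<'E'
from h import *
print(ctrl.move_l(tip(-112,-172,24,36),vel=40,threshold=8),rel())
print(ctrl.move_l(tip(-82,-172,24,36),vel=20,threshold=5),rel())
p,d,W=cloud("top"); cv2.imwrite("pics/a1.png",p[:,:,::-1])
for l in lids(p[:,:,::-1].copy(),W): print(l)
E
```

```text
False (array([-112.1, -172. ,   23.9]), array([-1.1,  0.5, -1. ]), 16.82)
True (array([-102.6, -171.7,   23.1]), array([-0.7,  0.1,  1. ]), 17.54)
((array([668.2, 141.9]), [115.2, 200.9], -4.8), np.float64(88.4))
((array([653.5, -30.6]), [113.8, 199.9], -4.89), np.float64(88.6))
((array([ 613.9, -198. ]), [115.0, 203.9], -4.88), np.float64(88.6))
```

View pics/a1.png

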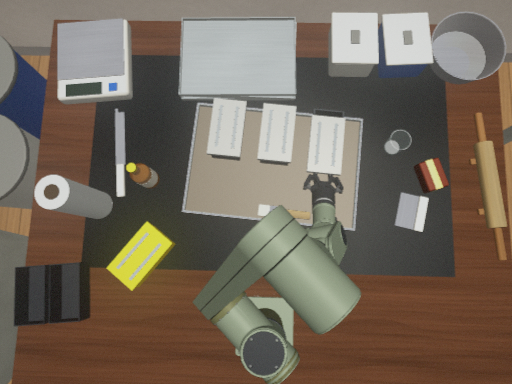

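A is at the rim: lid offset −25.3 mm equals the lid opening, and yaw is −4.88°. The picture shows it in line at (326,143), with the dark gap still at (328,113). I'll firm it once, then close the lid.

```bash
python3 - <<'E'
from h import *
print(ctrl.move_l(tip(-90,-172,24,36),vel=20,threshold=6),rel())
ctrl.move_l(tip(-178,-172,24,36),vel=100); ctrl.move_l(tip(-178,-172,72,36),vel=100); print(rel())
print(ctrl.move_l(tip(-113,-172,72,36),vel=40,threshold=5),rel())
print(ctrl.move_l(tip(-92,-172,72,36),vel=12,threshold=4),rel())
p,d,W=cloud("top"); cv2.imwrite("pics/a2.png",p[:,:,::-1])
for l in lids(p[:,:,::-1].copy(),W): print(l)
E
```

```text
True (array([-102.6, -171.1,   21.8]), array([-0.6, -0.6,  0.7]), 17.89)
(array([-177.6, -171.9,   72.2]), array([-0.6, -0.1, -0.1]), 19.43)
False (array([-113. , -172.1,   72.1]), array([ 0.1,  0.5, -0.2]), 21.2)
True (array([-109.7, -171.8,   71.5]), array([ 0.9, -0.7,  0.2]), 21.85)
((array([668.2, 141.9]), [115.2, 200.9], -4.82), np.float64(88.4))
((array([653.5, -30.6]), [113.8, 199.9], -4.89), np.float64(88.7))
((array([ 628. , -199.2]), [115.0, 223.3], -4.88), np.float64(88.7))
```

```bash
python3 - <<'E'
from h import *
print(ctrl.move_l(tip(-95,-172,72,36),vel=12,threshold=6),rel())
ctrl.move_l(tip(-185,-172,72,36),vel=120); ctrl.move_l(tip(-185,-172,135,36),vel=120)
p,d,W=cloud("top"); cv2.imwrite("pics/a3.png",p[:,:,::-1])
for l in lids(p[:,:,::-1].copy(),W):
    e=np.append(l[0][0],0)-C; print(l,(e@EX).round(1),(e@EY).round(1))
print(rel())
E
```

```text
True (array([-109.7, -171.4,   70.5]), array([0.5, 0.4, 0.6]), 22.27)
((array([668.2, 141.9]), [115.2, 200.9], -4.82), np.float64(88.5)) 0.1 173.1
((array([653.5, -30.6]), [113.8, 199.9], -4.89), np.float64(88.6)) 0.0 0.0
((array([ 639.6, -200.2]), [115.0, 200.0], -4.88), np.float64(88.7)) 0.5 -170.2
(array([-184.9, -171.6,  134.7]), array([-0.3, -0.2, -0.3]), 23.77)
```

View pics/a3.png

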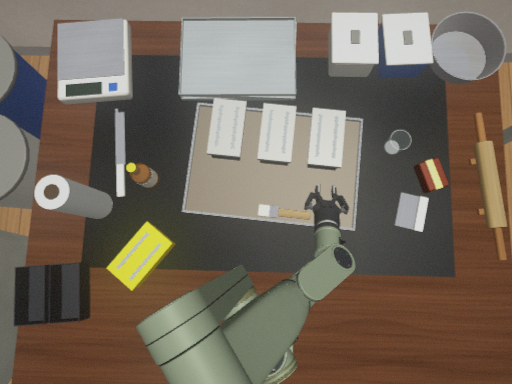

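All three tins are in line at (226,127), (277,132) and (327,137), within 0.5 mm and 0.1° of the middle tin. The lid is shut, and the brush and everything else are unmoved.

```bash
python3 -c "
from plant import ctrl
print(ctrl.finish_job())"
```

```text
the job is handed in; nothing more can be done
None
```

Job handed in at about 24 s of the 61 s limit: both tins are against the far rim, square and in line with the middle tin (within 0.5 mm and 0.1° in the top camera), and tin_a's lid was pushed shut last.

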